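Make the gearbox safe and point out the loose nut and its socket

ROBOT

A 7-joint arm with a two-finger parallel gripper is mounted at the origin on the work surface. World frame = base frame: x ahead of the robot, y to its left, z up, the work surface at z = 0. Lengths are in m, angles in rad, forces in N, time in s.
With the tool pointing down it reaches from about 0.4 to 0.875 m from the base axis. Payload 19.3 kg.
Tool frame: the origin (TCP) lies on the centre line of the jaws, within the pads' length; the fingertips stand 8 mm ahead of it and the grasp point (between the pads) lies 11 mm behind it (env.tcp_to_tips is the distance from the TCP to the fingertips, in m); x points along the fingers, y is the direction in which the jaws open and shut, and the axes are right-handed (so a half turn about x gives the same grasp; the last joint's range is limited). The gripper opens to 85 mm and grips with 20 to 120 N. Pads are 22 mm wide; open, the fingers measure 114 mm over their backs; the gripper's body (76 mm by 85 mm) begins 54 mm behind the grasp point. The pads swing forward as they close: fully open they stand 13 mm farther back than shut.
Start: joints at [1.157, 0.521, -0.036, 1.599, 0.021, 1.021, -0.113], TCP at [0.211, -0.588, 0.215] pointing down, gripper open.
Joint ranges: [-2.91, 2.91], [-0.3, 2.13], [-1.5, 1.42], [0.17, 2.43], [-1.26, 4.41], [0.16, 1.93], [-2.52, 2.52]. Speed limits (rad/s): [1.89, 1.89, 2.39, 2.39, 3.01, 3.01, 3.01].

INTERFACE

Orientations are given as a unit quaternion [x, y, z, w].
In Python, from plant import env, cams gives the robot as it stands.
- The arm moves only by the tool send_rows, never from a script. Its argument "increments" is text: rows parted by semicolons, each of 7 numbers parted by spaces: the shift along the world's x, y, z in mm, then the turn, a rotation vector about the world's x, y, z in degrees, then the opening, from 0 (shut) to 1 (fully open). A call has 1 to 12 rows; each row is the pose to reach, as a shift and turn from the pose commanded when the call began; what a row does not reach only later rows make up. A row lasts 1/10 s, in which the tool goes at most 50 mm and 8.59 degrees, less where a joint would pass 70% of its speed; a pose out of reach is approached as far as the arm can. A call with a gripper value outside its range is refused whole. The fingers move at their own pace and stop on an object; "force" is the grip in N (left out, the last holds). Time passes only in rows, so rows that repeat a pose let the fingers close. It gives the time, the measured TCP pose, the force and the opening at its end, in the units of the state.
- env.get_obs(): the state, without advancing time (a new reading comes with each control period).
- cams.capture(name): name is "scene" or "side" or "wrist"; returns a dict with "pixels" (480x640x3 uint8, blue, green, red), "fov_y" (degrees; the focal length in pixels is half the picture's height over the tangent of half this angle, whatever the lens; pixels are square), "cx", "cy" (the principal point, pixels), "rvec" (rotation vector, rad) and "tvec" (3), from world to camera coordinates, as OpenCV has them. Camera axes: x right, y down, z forward; pixel columns grow to the right and rows downward; lengths in m; the calibration is good to about 2 mm. The wrist camera is an equidistant fisheye: a pixel r from the principal point sees the ray r / f radians off the axis. A picture is of the moment at which its call begins. There is no depth.
- env.close_job(): hands the job in, once; it reports no verdict.
The state is a dict: "time": time; "joint_positions": joint angles; "qvel": joint speeds; "joint_efforts": joint torques, N m; "ee_pos": TCP position; "tool_rot": TCP orientation; "wrist_force": force on the tool from outside, world axes, zero at the start; "torque": the same for the moment, N m; "finger_gap": finger opening in m.
Only numpy, scipy, OpenCV 4.12 (cv2) and the standard library are available. Lean on these libraries where they do the work, as an engineer would, in place of code of your own. Each camera call takes 0.05 s, during which the arm holds its last target.

TASK

Switch the green gearbox off by pushing the black-knobbed lever of the grey isolator box right over to its far side, away from the robot, and leave it there; then show the apprentice what to tighten: point straight down at the red nut on the gearbox, with the fingertips about a finger's breadth above its middle, stay there a good two seconds, and after that point in the same way at the socket with the red band, which fits it. Do not touch the gearbox, the tray, the sockets or any loose tool, leave them all where they are, and do not bring the fingertips down over any other nut or socket.

Things in the scene. Friction and masses are not known exactly. Their poses are not given: they have to be found in the camera images.
- isolator (a joint): angle of the isolator's toggle lever, rad: 0 = on, knob leaning towards the isolator's own -x side (the robot's side); 1.0 = off, leaning as far to its +x side, away from the robot. Upright at 0.5. Starts at 0 to 0.15. Friction hinge (about 1.5 N at the knob), stays where it is left
- isolator_tip (a point): centre of the lever's black ball knob, 28 mm across, 70 mm from the hinge axis on a 12 mm steel rod; swings about the isolator's y axis
- isolator_base: grey isolator box fixed to the bench, 110 (x) x 90 (y) x 55 mm high; origin at the centre of its underside; the lever's hinge axis lies along its y, 60 mm above the origin
- gearbox: green cast gearbox fixed to the bench; base 180 x 180 mm, shaft stub 24 mm thick reaching 97 mm from the centre on its -x side at 56 mm height; cover 160 x 160 mm with its top at 114 mm, round centre boss up to 124 mm; origin at the centre of its underside. The four nuts stand on the cover 50 mm from its centre along both x and y
- tray: grey plastic socket tray fixed to the bench, 144 x 144 x 18 mm, four square compartments, inner floor at 4 mm; origin at the centre of its underside. One socket stands in each compartment, 35 mm (within 4 mm) from the centre along both x and y
- nut_red: the red hexagon nut fixed on the gearbox cover, on any of the four corners: 30 mm across flats, 24 mm high with the stud end; origin at its underside, z up
- nut_red_top (a point): top of that nut's stud end, on its axis, 138 mm above the bench; z up
- nut_a: a plain metal hexagon nut fixed on the gearbox cover, on any of the four corners: 30 mm across flats, 24 mm high with the stud end; origin at its underside, z up
- nut_b: a plain metal hexagon nut fixed on the gearbox cover, on any of the four corners: 30 mm across flats, 24 mm high with the stud end; origin at its underside, z up
- nut_c: a plain metal hexagon nut fixed on the gearbox cover, on any of the four corners: 30 mm across flats, 24 mm high with the stud end; origin at its underside, z up
- socket_red: loose steel socket, 38 mm across, 47 mm high, standing in the tray, with a red band and a red top (with a black square in the middle); in any compartment; origin at its underside, z up
- socket_red_top (a point): centre of that socket's top, 51 mm above the bench; z up
- socket_blue: loose steel socket, 38 mm across, 47 mm high, standing in the tray, with a blue band and a blue top (with a black square in the middle); in any compartment; origin at its underside, z up
- socket_yellow: loose steel socket, 38 mm across, 47 mm high, standing in the tray, with a yellow band and a yellow top (with a black square in the middle); in any compartment; origin at its underside, z up
- socket_white: loose steel socket, 38 mm across, 47 mm high, standing in the tray, with a white band and a white top (with a black square in the middle); in any compartment; origin at its underside, z up
- hammer: bystander, loose: hammer with wooden handle, 260 mm long, lying along its x; origin under its middle
- screwdriver: bystander, loose: green-handled screwdriver, 200 mm long, lying along its x; origin under its middle
- wrench: bystander, loose: steel open-ended wrench, 180 mm long, lying along its x; origin under its middle
- cup: bystander, loose: open steel cup, 72 mm across, 85 mm high; origin at its underside
- oiler: bystander, loose: grey metal oil can with a thin brass spout, 72 mm across, 131 mm high; origin at its underside
Mind the look-alikes: they are no part of the job. Leave any brown look-alike of the isolator_base alone.

How it is judged:
By the outcome, as a careful person would: the job done as asked, in the order asked, and still so for the second after the job is handed in, with the robot touching nothing.
It also fails if it takes over 58 s, if anything falls off the work surface, if the arm or the gripper's body presses on something with over 40 N, if the wrist force passes 120 N, or if a joint passes its speed limit or range.

## Working session

There is one attempt and no reset: what is moved stays moved. The work goes in short steps, Python scripts to look and compute and a tool call to move; the robot and the scene stay as the last step left them, time stands still between calls to the robot, and variables do not carry over. Pictures are saved under pics/ and viewed, and the job is handed in when it is done.

Besides the shell and the picture viewer there is one more tool, called after "Emit:" as name(argument=value, ...), one argument or row to a line, values as JSON. send_rows: Moves the arm, as the interface text tells. Its arguments: {"type":"object","properties":{"increments":{"type":"string"},"force":{"type":"number"}},"required":["increments"]}

```bash
mkdir -p pics; ls
python3 - <<'E'
from plant import env,cams
import cv2,numpy as np
for n in("scene","side","wrist"):
    c=cams.capture(n); cv2.imwrite(f"pics/{n}0.png",c["pixels"])
    print(n,c["fov_y"],c["cx"],c["cy"],c["rvec"],c["tvec"])
o=env.get_obs();print(o["time"],o["ee_pos"],o["tool_rot"],o["finger_gap"],env.tcp_to_tips)
E
```

```text
pics
scene 57.54299600370595 319.31832100103895 237.13075736284122 [ 1.04526283  2.6334718  -0.73529179] [ 0.36874482 -0.25733558  1.45493207]
side 49.38797898760703 319.9875076877532 233.7593367377899 [ 0.95599624 -2.44666568  1.075155  ] [0.38544466 0.31710719 0.95174155]
wrist 65.70646984690485 324.4015768026218 234.13139470296082 [-2.38528092  1.67780255  0.22846676] [-0.62441769 -0.0368709   0.37908364]
0.15 [ 0.21054714 -0.58820813  0.21427358] [-0.69661993 -0.12120684  0.69675994 -0.12064479] 0.08539341205592438 0.008
```

View pics/scene0.png

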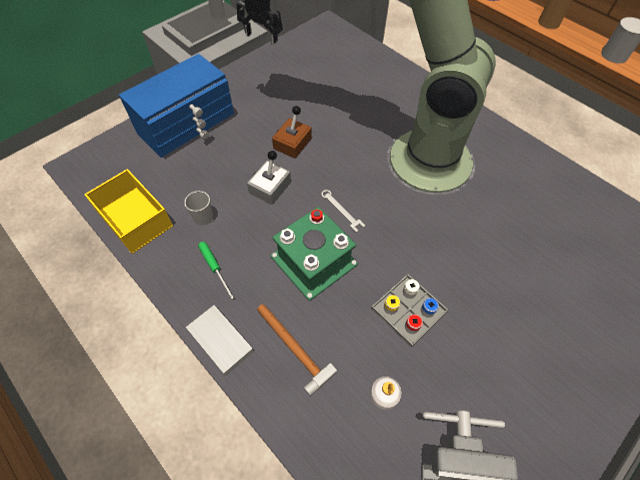

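View pics/side0.png

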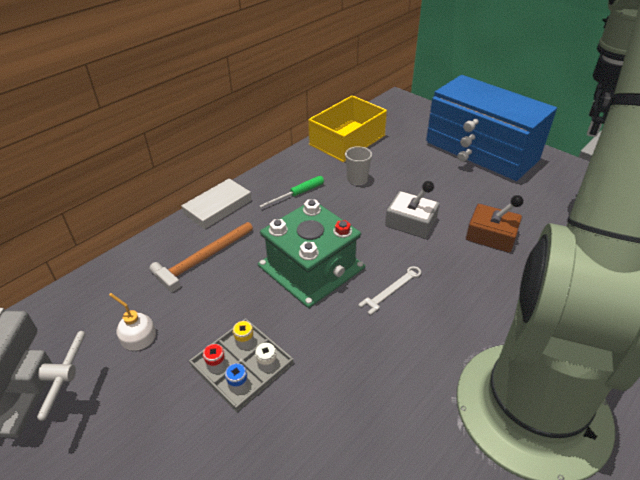

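View pics/wrist0.png

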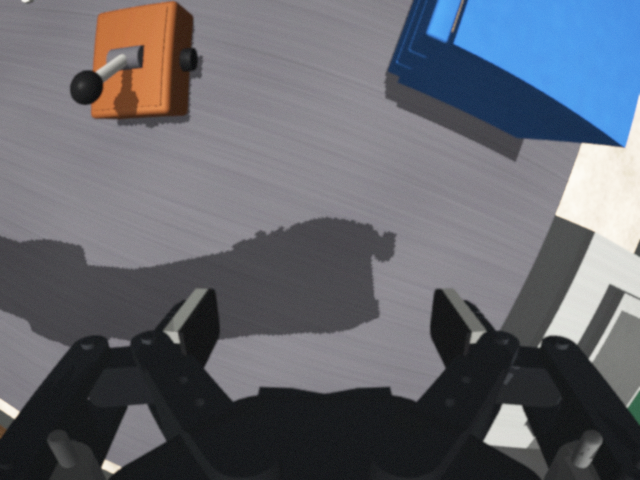

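The scene view shows the grey isolator at (270,178) with its knob at (272,156), and the brown look-alike at (292,135), which I'll leave alone. The red nut is at (317,216) on the corner nearest the robot. The red socket is at (414,322), with blue, white and yellow beside it. The side view has the same things at knob (428,187), nut (343,228) and socket (213,353). I'll enlarge these to confirm and to get precise pixels.

```bash
cat > h.py <<'E'
import cv2,numpy as np
def K(c):
    f=240/np.tan(np.radians(c["fov_y"])/2); return np.array([[f,0,c["cx"]],[0,f,c["cy"]],[0,0,1.]])
def Rt(c): return cv2.Rodrigues(np.array(c["rvec"],float))[0],np.array(c["tvec"],float)
def ray(c,p):
    R,t=Rt(c); d=R.T@np.linalg.inv(K(c))@np.array([p[0],p[1],1.]); return -R.T@t,d/np.linalg.norm(d)
def atz(c,p,z):
    o,d=ray(c,p); return o+d*(z-o[2])/d[2]
def tri(c1,p1,c2,p2):
    o1,d1=ray(c1,p1);o2,d2=ray(c2,p2)
    A=np.stack([d1,-d2],1);s=np.linalg.lstsq(A,o2-o1,rcond=None)[0]
    a=o1+s[0]*d1;b=o2+s[1]*d2; return (a+b)/2,np.linalg.norm(a-b)
def proj(c,P): return cv2.projectPoints(np.array(P,float).reshape(-1,3),np.array(c["rvec"],float),np.array(c["tvec"],float),K(c),None)[0].reshape(-1,2)
E
python3 - <<'E'
from plant import cams
import cv2,numpy as np,pickle
C={n:cams.capture(n) for n in("scene","side")}
pickle.dump(C,open("c.pkl","wb"))
def crop(n,x,y,w,s): return cv2.resize(C[n]["pixels"][y:y+w,x:x+w],None,fx=s,fy=s,interpolation=cv2.INTER_CUBIC)
a=np.hstack([crop("scene",235,135,80,5),crop("side",380,170,80,5)])
b=np.hstack([crop("scene",265,195,100,4),crop("side",255,190,100,4)])
cv2.imwrite("pics/iso.png",a);cv2.imwrite("pics/gear.png",b)
cv2.imwrite("pics/tray.png",np.hstack([crop("scene",365,270,80,5),crop("side",190,315,80,5)]))
for n in C:
    hsv=cv2.cvtColor(C[n]["pixels"],cv2.COLOR_BGR2HSV)
    m=(((hsv[...,0]<5)|(hsv[...,0]>174))&(hsv[...,1]>170)&(hsv[...,2]>90)).astype(np.uint8)
    k,l,s,ce=cv2.connectedComponentsWithStats(m)
    print(n,"red",[(s[i].tolist(),ce[i].round(1).tolist()) for i in range(1,k) if s[i,4]>15])
    m=(hsv[...,2]<35).astype(np.uint8)
    k,l,s,ce=cv2.connectedComponentsWithStats(m)
    print(n,"blk",[(s[i].tolist(),ce[i].round(1).tolist()) for i in range(1,k) if 30<s[i,4]<500])
E
```

```text
scene red [([311, 210, 11, 12, 67], [316.2, 215.7]), ([409, 315, 13, 12, 104], [414.8, 320.4]), ([407, 324, 11, 7, 20], [410.8, 327.6])]
scene blk [([458, 79, 18, 15, 33], [467.9, 85.2]), ([293, 107, 7, 7, 32], [296.1, 110.6]), ([408, 144, 29, 23, 41], [419.1, 158.0]), ([268, 151, 8, 8, 41], [271.6, 155.3])]
side red [([336, 221, 14, 13, 106], [342.2, 228.1]), ([205, 344, 17, 15, 158], [212.9, 351.1]), ([205, 355, 19, 10, 62], [215.3, 361.2])]
side blk [([598, 45, 26, 16, 125], [609.7, 53.8]), ([512, 199, 11, 8, 41], [516.0, 202.8]), ([520, 283, 7, 12, 31], [522.7, 288.3]), ([520, 296, 13, 26, 151], [525.5, 308.2]), ([584, 426, 13, 13, 74], [589.5, 433.4]), ([546, 434, 24, 4, 38], [558.2, 435.8])]
```

View pics/iso.png

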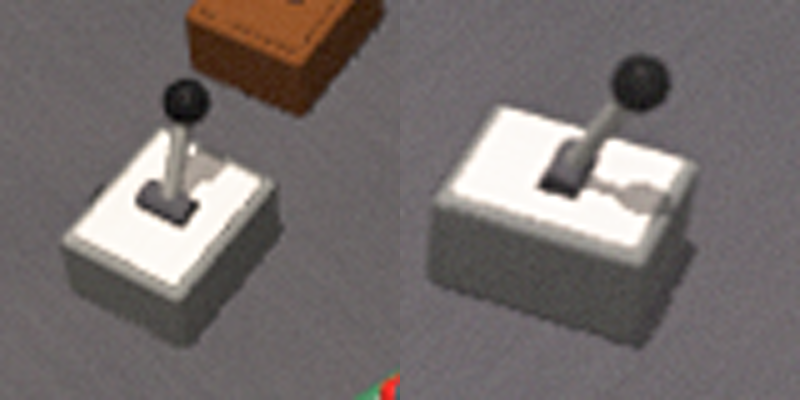

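View pics/gear.png

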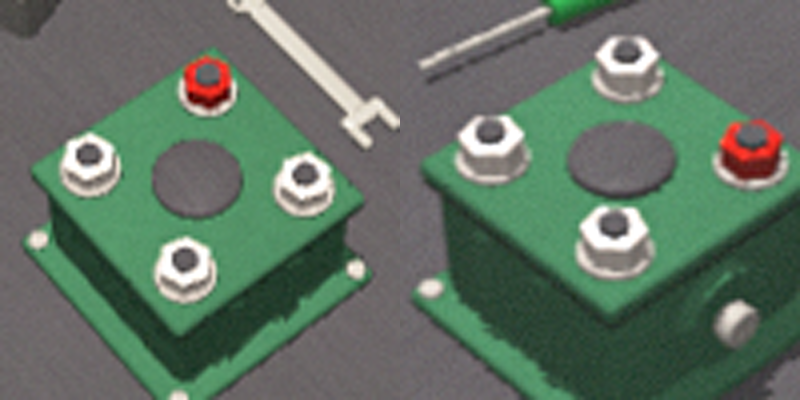

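View pics/tray.png

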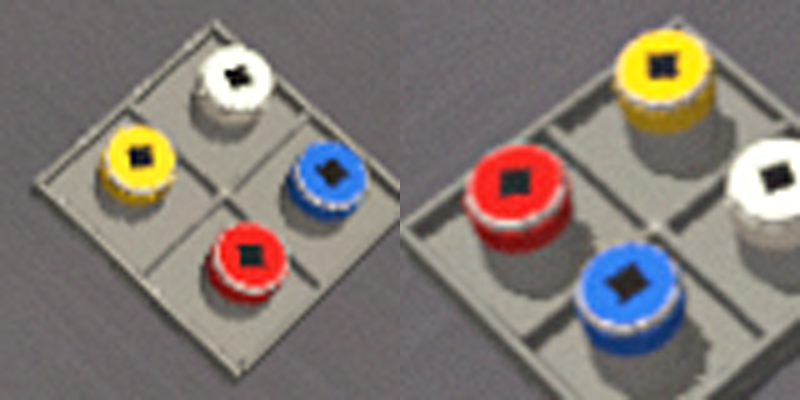

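Crops confirm the targets. The grey isolator has its lever leaning towards the robot, the red nut is the only red one, and the red socket has a red top with a black square. Next I'll triangulate.

Run:
```python
import pickle,numpy as np
from h import *
C=pickle.load(open("c.pkl","rb"));S,D=C["scene"],C["side"]
f=lambda p,o,s:((p[0]+.5)/s-.5+o[0],(p[1]+.5)/s-.5+o[1])
I=lambda p,q:(f(p,(235,135),5),f((q[0]-400,q[1]),(380,170),5))
G=lambda p,q:(f(p,(265,195),4),f((q[0]-400,q[1]),(255,190),4))
T=lambda p,q:(f(p,(365,270),5),f((q[0]-400,q[1]),(190,315),5))
L={"knob":I((186,101),(640,83)),
"nred":G((207,76),(751,135)),"nA":G((89,155),(490,130)),"nB":G((306,174),(614,224)),"nC":G((186,258),(490,130)),
"boss":G((198,178),(622,158)),
"sred":T((251,256),(515,181)),"sblue":T((333,173),(628,284)),"swhite":T((238,77),(778,177)),"syel":T((141,156),(663,66))}
# match nuts by geometry
for a,b in(("nA",(627,50)),("nB",(614,224)),("nC",(490,130))): L[a]=(L[a][0],f((b[0]-400,b[1]),(255,190),4))
for k,(p,q) in L.items():
    P,e=tri(S,p,D,q); print(k,P.round(4),"gap",round(e,4))
z=.055
print("iso scene",[atz(S,f(p,(235,135),5),z)[:2].round(4).tolist() for p in((63,245),(180,298),(275,183))])
print("iso side",[atz(D,f((p[0]-400,p[1]),(380,170),5),z)[:2].round(4).tolist() for p in((432,205),(640,262),(695,160),(500,108))])
print("nred z138",atz(S,L["nred"][0],.138),atz(D,L["nred"][1],.138))
print("sred z51",atz(S,L["sred"][0],.051),atz(D,L["sred"][1],.051))
```

```text
knob [ 0.4371 -0.2819  0.1237] gap 0.0003
nred [ 0.4904 -0.0337  0.1348] gap 0.0011
nA [ 0.5896 -0.0405  0.1356] gap 0.0015
nB [0.4966 0.0664 0.1352] gap 0.0006
nC [0.5962 0.0594 0.1367] gap 0.0003
boss [0.5425 0.0131 0.1178] gap 0.0009
sred [0.4935 0.3338 0.0503] gap 0.0007
sblue [0.4276 0.3338 0.05  ] gap 0.0006
swhite [0.4216 0.2648 0.05  ] gap 0.0004
syel [0.4933 0.2598 0.0502] gap 0.0002
iso scene [[0.53, -0.2955], [0.5041, -0.2168], [0.4039, -0.2447]]
iso side [[0.5012, -0.2123], [0.4016, -0.2454], [0.4255, -0.3288], [0.523, -0.2975]]
nred z138 [ 0.4922122  -0.03150818  0.138     ] [ 0.48816748 -0.03159199  0.138     ]
sred z51 [0.49396082 0.3342032  0.051     ] [0.49305884 0.33362303 0.051     ]
```

Run:
```python
import pickle,numpy as np
from h import *
from scipy.spatial.transform import Rotation as R
from plant import env
C=pickle.load(open("c.pkl","rb"));S,D=C["scene"],C["side"]
print("brown knob",tri(S,(296.1,110.6),D,(516.5,201.5)))
o=env.get_obs();m=R.from_quat(o["tool_rot"]).as_matrix();print(m.round(3),o["ee_pos"])
# check isolator model reprojection
ce=np.array([.464,-.271]);a=np.radians(17)
u=np.array([np.cos(a),np.sin(a)]);v=np.array([-u[1],u[0]])
P=[[*(ce+sx*.055*u+sy*.045*v),.055] for sx,sy in((1,1),(-1,1),(1,-1),(-1,-1))]
kn=np.array([.4371,-.2819]);d=kn-ce;print("knob in iso",d@u,d@v)
for n,c,o,z in(("scene",S,(235,135),5),("side",D,(380,170),5)):
    im=cv2.resize(c["pixels"][o[1]:o[1]+80,o[0]:o[0]+80],None,fx=z,fy=z)
    for q in proj(c,P+[[*ce,.06],[*kn,.1237]]): cv2.circle(im,tuple(int(t) for t in (q-o+.5)*z),4,(255,0,255),1)
    cv2.imwrite(f"pics/chk_{n}.png",im)
a=cv2.imread("pics/chk_scene.png");b=cv2.imread("pics/chk_side.png");cv2.imwrite("pics/chk.png",np.hstack([a,b]))
```

```text
brown knob (array([ 0.25594957, -0.37640639,  0.11877268]), np.float64(0.000238004508765209))
[[-0.     0.337 -0.941]
 [ 0.    -0.941 -0.337]
 [-1.    -0.001  0.   ]] [ 0.21058051 -0.58830293  0.21444016]
knob in iso -0.028911449516883507 -0.0025589229829554236
```

View pics/chk.png

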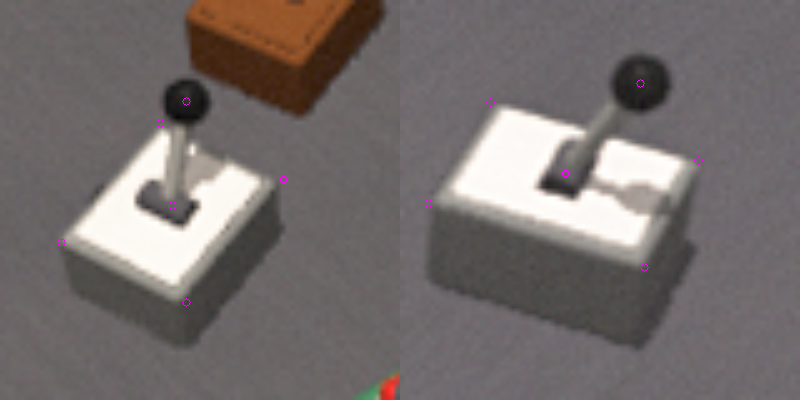

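The isolator model (centre (0.464, −0.271), yaw about 17°, lever at about 0.07 rad) reprojects onto the picture. The jaw axis is already across the push direction, so no turn is needed. I'll move high to a point behind the knob with the gripper shut.

Emit:
send_rows(
  increments="20 30 0 0 0 0 0; 40 65 0 0 0 0 0; 60 98 0 0 0 0 0; 80 130 0 0 0 0 0; 100 163 0 0 0 0 0; 120 196 0 0 0 0 0; 140 228 0 0 0 0 0; 160 261 0 0 0 0 0; 180 294 0 0 0 0 0; 180 294 0 0 0 0 0; 180 294 0 0 0 0 0; 180 294 0 0 0 0 0",
)

```text
time: 1.45
ee_pos: [0.3902, -0.2951, 0.2147]
tool_rot: [-0.697, -0.121, 0.697, -0.121]
wrist_force: [-0.0, -0.1, 0.5]
finger_gap: 0.0002
```

Run:
```python
from plant import env,cams
import cv2,numpy as np
a=cams.capture("scene")["pixels"];b=cams.capture("side")["pixels"]
r=lambda i,x,y:cv2.resize(i[y:y+130,x:x+130],None,fx=3,fy=3)
cv2.imwrite("pics/p1.png",np.hstack([r(a,210,80),r(b,380,120)]))
o=env.get_obs();print(o["ee_pos"],o["finger_gap"],o["wrist_force"])
```

```text
[ 0.39011895 -0.2952417   0.2146469 ] 0.0001495696614149165 [-0.14253373  0.06440039 -0.69533015]
```

View pics/p1.png

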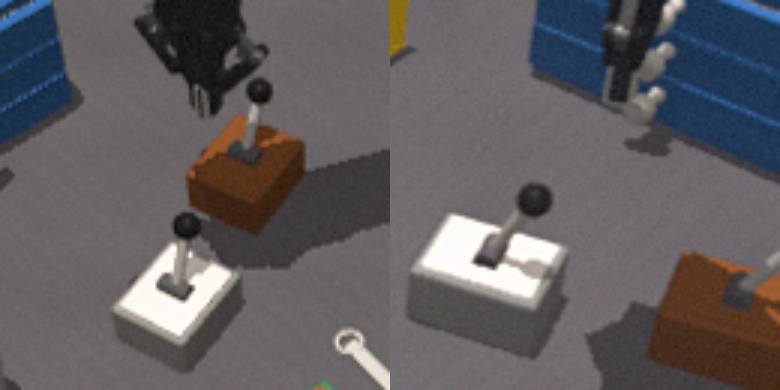

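Emit:
send_rows(
  increments="0 0 -30 0 0 0 0; 0 0 -60 0 0 0 0; 0 0 -85 0 0 0 0; 0 0 -97 0 0 0 0; 0 0 -97 0 0 0 0",
)

```text
time: 2.05
ee_pos: [0.3898, -0.2945, 0.1167]
tool_rot: [-0.696, -0.121, 0.697, -0.12]
wrist_force: [-0.0, 0.5, 1.0]
finger_gap: -0.0002
```

Emit:
send_rows(
  increments="10 3 0 0 0 0 0; 19 6 0 0 0 0 0; 29 9 0 0 0 0 0; 38 12 0 0 0 0 0; 48 15 0 0 0 0 0; 57 17 0 0 0 0 0; 65 20 0 0 0 0 0; 72 22 0 0 0 0 0; 76 23 0 0 0 0 0; 76 23 0 0 0 0 0",
)

```text
time: 3.05
ee_pos: [0.4753, -0.2712, 0.1236]
tool_rot: [0.702, 0.12, -0.691, 0.124]
wrist_force: [11.6, 11.6, 67.4]
finger_gap: 0.0003
```

Run:
```python
from plant import env,cams
import cv2,numpy as np
a=cams.capture("scene")["pixels"];b=cams.capture("side")["pixels"]
r=lambda i,x,y:cv2.resize(i[y:y+100,x:x+100],None,fx=4,fy=4,interpolation=cv2.INTER_CUBIC)
cv2.imwrite("pics/p2.png",np.hstack([r(a,220,110),r(b,370,140)]))
o=env.get_obs();print(o["ee_pos"],o["wrist_force"])
```

```text
[ 0.47528082 -0.27116403  0.12361832] [11.6865139  11.9671334  66.81785357]
```

View pics/p2.png

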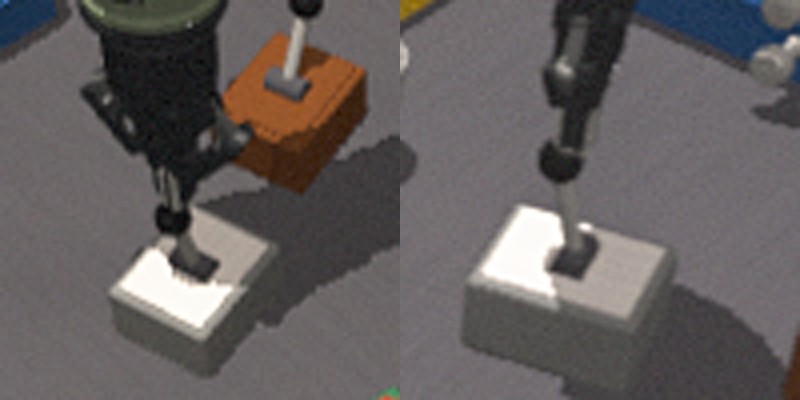

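Run:
```python
from plant import env,cams
from h import *
from scipy.spatial.transform import Rotation as R
a=cams.capture("scene");b=cams.capture("side")
P,e=tri(a,(263.0,164.3),b,(410.2,179.8));print(P,e)
d=P[:2]-[.464,-.271];u=np.array([.956,.292]);print(d@u,d@[-.292,.956])
o=env.get_obs();m=R.from_quat(o["tool_rot"]).as_matrix();print(m.round(3),o["torque"],o["joint_positions"],proj(a,o["ee_pos"]+m[:,0]*.008),proj(b,o["ee_pos"]+m[:,0]*.008))
r=lambda i,x,y:cv2.resize(i["pixels"][y:y+50,x:x+50],None,fx=8,fy=8,interpolation=cv2.INTER_CUBIC)
cv2.imwrite("pics/p3.png",np.hstack([r(a,240,135),r(b,385,150)]))
cv2.imwrite("pics/w3.png",cams.capture("wrist")["pixels"])
```

```text
[ 0.48043072 -0.27030504  0.12650226] 0.0016104606637355934
0.015910694337923026 -0.0041333891271980745
[[ 0.016  0.34  -0.94 ]
 [-0.004 -0.941 -0.34 ]
 [-1.     0.009 -0.014]] [ 2.67867562 -3.14367345  0.12895691] [ 0.51181656  0.51209751 -0.13507812  1.89886164  0.09642569  0.72039029
 -0.90190433] [[264.40490985 165.43166603]] [[411.40946764 184.36188016]]
```

View pics/p3.png

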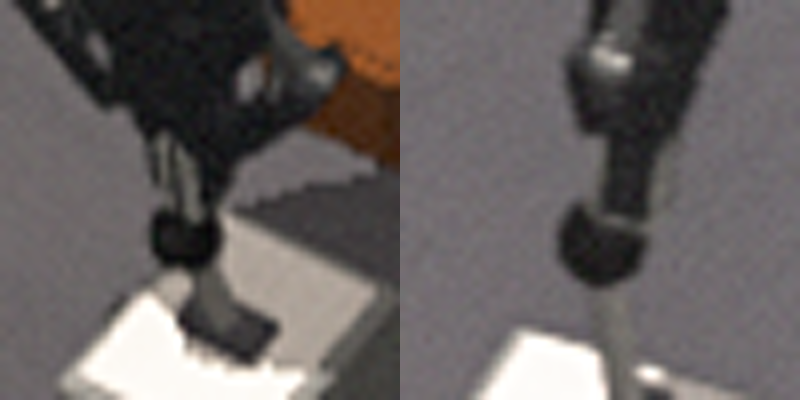

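View pics/w3.png

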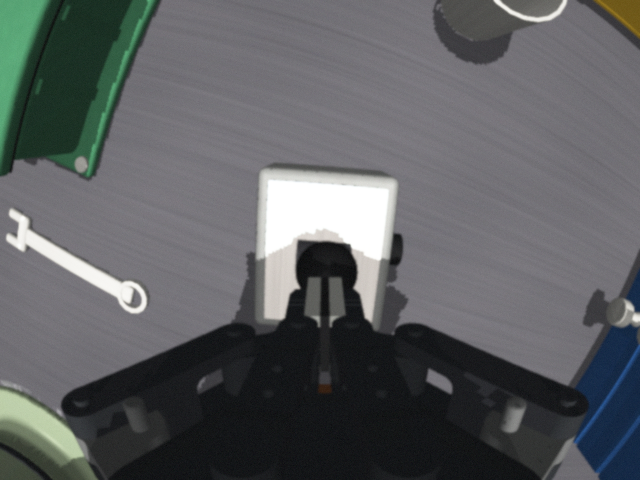

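Run:
```python
import pickle
from h import *
C=pickle.load(open("c.pkl","rb"));S,D=C["scene"],C["side"]
t=[.3901,-.2952,.2066];print(proj(S,[t]),proj(D,[t]))
print(tri(S,(276.5,116.7),D,(455,153.3)))
print(atz(D,(413,177),.13),atz(D,(413,177),.14))
a=cv2.imread("pics/p1.png")
r=lambda x,y:cv2.resize(a[y:y+130,x:x+130],None,fx=3,fy=3,interpolation=cv2.INTER_CUBIC)
cv2.imwrite("pics/p1z.png",np.hstack([r(130,20),r(390+165,0)]))
for c,o,b in((S,(210,80),(130,20)),(D,(380,120),(165,0))):
  q=proj(c,[t])[0];print(((q-o)*3-b)*3)
```

```text
[[279.12309222 123.90935536]] [[453.44008617 162.44510019]]
(array([ 0.39238833, -0.30085616,  0.22879804]), np.float64(0.0036975959138102503))
[ 0.47973571 -0.28114437  0.13      ] [ 0.47258276 -0.26916215  0.14      ]
[232.10782997 335.18419828]
[165.96077556 382.0059017 ]
```

View pics/p1z.png

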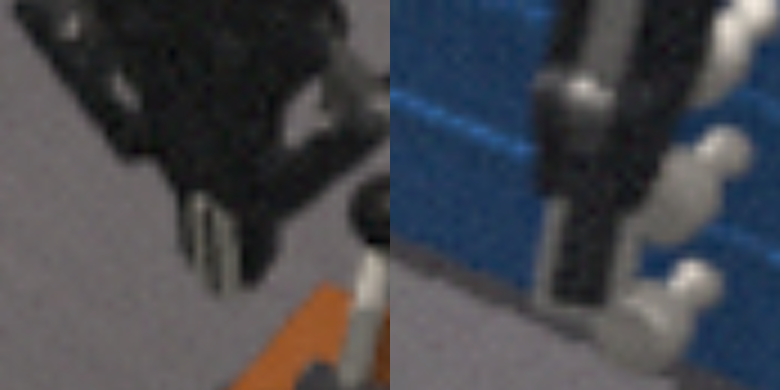

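The side view shows the shut fingertips riding on top of the knob. Judging from the cameras, the real tips stand about 20 mm higher than the nominal TCP+8 mm. I'll lift off, then check the tip height properly in the pictures.

Emit:
send_rows(
  increments="0 0 30 0 0 0 0; 0 0 60 0 0 0 0; 0 0 80 0 0 0 0; 0 0 80 0 0 0 0; 0 0 80 0 0 0 0",
)

```text
time: 3.8
ee_pos: [0.4673, -0.2712, 0.198]
tool_rot: [0.697, 0.121, -0.696, 0.121]
wrist_force: [0.3, -0.1, -0.2]
finger_gap: 0.0
```

Run:
```python
from plant import env,cams
from h import *
from scipy.spatial.transform import Rotation as R
a=cams.capture("scene");b=cams.capture("side");w=cams.capture("wrist")
o=env.get_obs();m=R.from_quat(o["tool_rot"]).as_matrix();print(o["ee_pos"],o["wrist_force"],m.round(3))
t=o["ee_pos"]+m[:,0]*.008;T=[o["ee_pos"],t]
out=[]
for c in(a,b):
    q=proj(c,T);print(q)
    x,y=(q[1]-[25,35]).astype(int);im=cv2.resize(c["pixels"][y:y+50,x:x+50],None,fx=8,fy=8,interpolation=cv2.INTER_CUBIC)
    for p in q: cv2.circle(im,tuple(int(v) for v in (p-[x,y]+.5)*8),5,(255,0,255),1)
    out.append(im);print(x,y)
cv2.imwrite("pics/p4.png",np.hstack(out))
r=lambda i,x,y:cv2.resize(i["pixels"][y:y+80,x:x+80],None,fx=5,fy=5,interpolation=cv2.INTER_CUBIC)
cv2.imwrite("pics/p5.png",np.hstack([r(a,235,135),r(b,380,170)]))
# wrist camera: project model isolator corners / nut with fisheye
Rw,tw=Rt(w);f=K(w)[0,0];print("wcam pos",-Rw.T@tw)
im=w["pixels"].copy()
ce=np.array([.464,-.271]);u=np.array([.956,.292]);v=np.array([-.292,.956])
for P in [[*(ce+sx*.055*u+sy*.045*v),.055] for sx in(1,-1) for sy in(1,-1)]+[t,o["ee_pos"]]+[[.490,-.0326,.138]]:
    p=Rw@np.array(P)+tw;th=np.arctan2(np.hypot(p[0],p[1]),p[2]);k=f*th/np.hypot(p[0],p[1]);q=(p[0]*k+w["cx"],p[1]*k+w["cy"]);print(np.round(q,1))
    cv2.circle(im,(int(q[0]),int(q[1])),5,(255,0,255),1)
cv2.imwrite("pics/w5.png",im)
```

```text
[ 0.4664892  -0.27108874  0.1969237 ] [-0.47810069 -0.16280565  0.58714487] [[-0.001  0.337 -0.941]
 [ 0.001 -0.941 -0.337]
 [-1.    -0.001  0.001]]
[[264.17649433 144.41966177]
 [264.44740273 146.43153649]]
239 111
[[418.43922991 157.60347325]
 [418.02925365 160.50272579]]
393 125
wcam pos [ 0.52791076 -0.24977066  0.35647916]
[271.1 148. ]
[381.9 153.4]
[269.2 275.3]
[371.5 280. ]
[323.8 272.3]
[323.8 278.6]
[ 29.5 105.9]
```

View pics/p4.png

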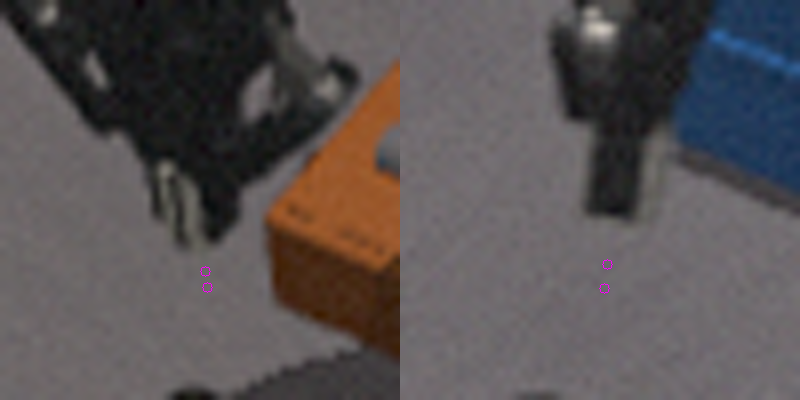

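View pics/p5.png

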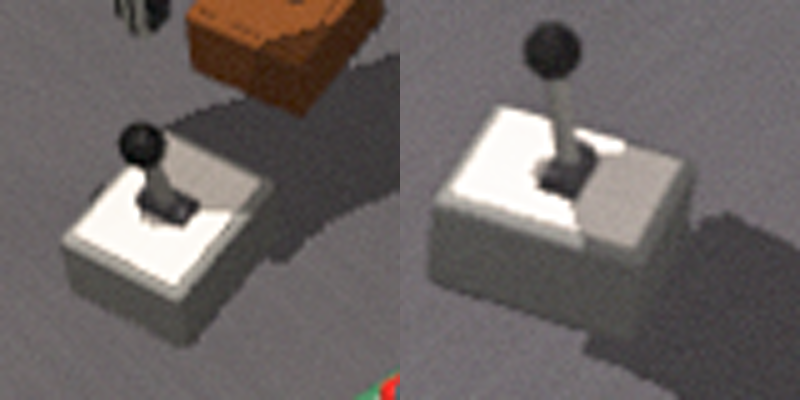

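View pics/w5.png

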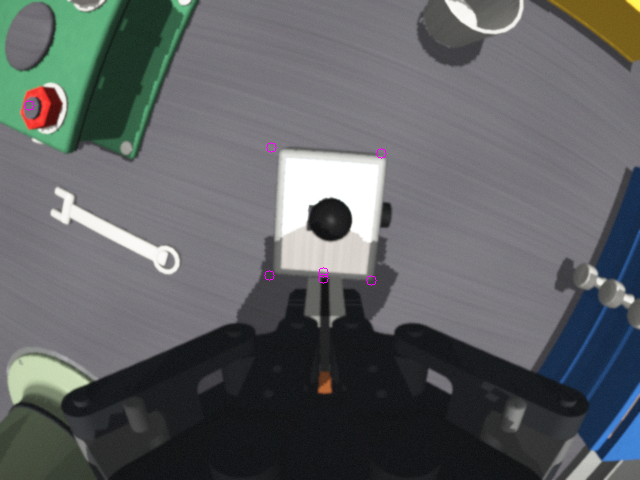

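The fingertips are about 20 mm above the nominal tip marks in both fixed cameras. The wrist camera agrees: the box looks farther away than predicted, and the contact came at about 0.135 m. From here I'll use true tip z ≈ ee_z + 0.012 and check it again beside the nut. The lever is now at about 0.73 rad, so I'll back off, go lower and push again.

Emit:
send_rows(
  increments="-24 -8 0 0 0 0 0; -48 -15 0 0 0 0 0; -48 -15 0 0 0 0 0; -48 -15 -35 0 0 0 0; -48 -15 -70 0 0 0 0; -48 -15 -95 0 0 0 0; -48 -15 -108 0 0 0 0; -48 -15 -108 0 0 0 0",
)

```text
time: 4.75
ee_pos: [0.4182, -0.2858, 0.0882]
tool_rot: [-0.696, -0.122, 0.697, -0.12]
wrist_force: [0.8, 0.2, 1.2]
finger_gap: 0.0001
```

Emit:
send_rows(
  increments="10 3 0 0 0 0 0; 20 6 0 0 0 0 0; 29 9 0 0 0 0 0; 37 11 0 0 0 0 0; 43 13 0 0 0 0 0; 48 15 0 0 0 0 0; 48 15 0 0 0 0 0",
)

```text
time: 5.45
ee_pos: [0.4672, -0.271, 0.0897]
tool_rot: [0.697, 0.121, -0.697, 0.121]
wrist_force: [-0.2, -0.8, -0.7]
finger_gap: -0.0002
```

```bash
cat > look.py <<'E'
from plant import env,cams
from h import *
import sys
a=cams.capture("scene");b=cams.capture("side")
r=lambda i,x,y:cv2.resize(i["pixels"][y:y+80,x:x+80],None,fx=5,fy=5,interpolation=cv2.INTER_CUBIC)
cv2.imwrite(sys.argv[1],np.hstack([r(a,235,125),r(b,370,160)]))
o=env.get_obs();print(o["ee_pos"],o["wrist_force"],o["time"])
E
python3 look.py pics/p6.png
```

```text
[ 0.46658085 -0.27137197  0.08968298] [-0.34996262 -0.46655447  0.17146739] 5.55
```

View pics/p6.png

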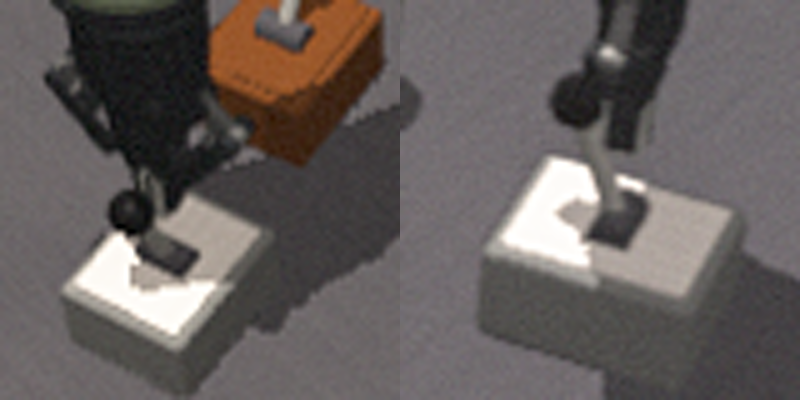

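The finger is now properly behind the knob, with the lever well past upright and no stop force yet. I'll keep pushing gently to the stop.

Emit:
send_rows(
  increments="4 1 0 0 0 0 0; 6 2 0 0 0 0 0; 8 2 0 0 0 0 0; 8 2 0 0 0 0 0",
)

```text
time: 5.95
ee_pos: [0.4738, -0.2693, 0.0894]
tool_rot: [-0.696, -0.121, 0.697, -0.121]
wrist_force: [-5.9, 0.3, 1.3]
finger_gap: -0.0
```

```bash
python3 look.py pics/p7.png
```

```text
[ 0.47380802 -0.26931934  0.08946216] [-5.59666706 -0.55752292  0.39935141] 6.05
```

View pics/p7.png

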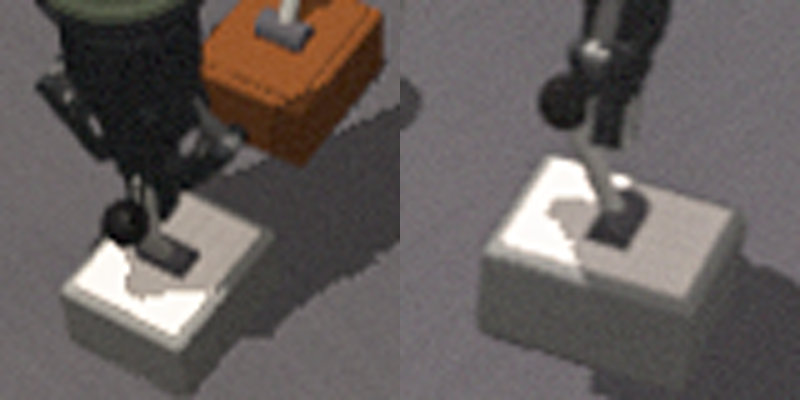

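Emit:
send_rows(
  increments="3 1 0 0 0 0 0; 4 1 0 0 0 0 0; 4 1 0 0 0 0 0",
)

```text
time: 6.35
ee_pos: [0.4743, -0.2692, 0.0891]
tool_rot: [-0.694, -0.121, 0.7, -0.12]
wrist_force: [-25.5, -1.8, 13.2]
finger_gap: 0.0
```

```bash
python3 look.py pics/p8.png
```

```text
[ 0.47431285 -0.26919044  0.0891467 ] [-25.69788463  -2.88994422  13.54104694] 6.45
```

A further 4 mm of command gave only 0.5 mm of motion and 25 N, so the lever is at its stop. I'll back off, lift and check.

Emit:
send_rows(
  increments="-15 -5 0 0 0 0 0; -30 -9 0 0 0 0 0; -40 -12 0 0 0 0 0; -40 -12 40 0 0 0 0; -40 -12 80 0 0 0 0; -40 -12 115 0 0 0 0; -40 -12 130 0 0 0 0; -40 -12 130 0 0 0 0",
)

```text
time: 7.25
ee_pos: [0.4393, -0.2811, 0.222]
tool_rot: [0.698, 0.12, -0.695, 0.122]
wrist_force: [-0.5, -0.7, -0.2]
finger_gap: 0.0001
```

```bash
python3 look.py pics/p9.png
```

```text
[ 0.43834363 -0.28049211  0.21944962] [-0.35102498 -1.44481184  0.15781609] 7.35
```

View pics/p9.png

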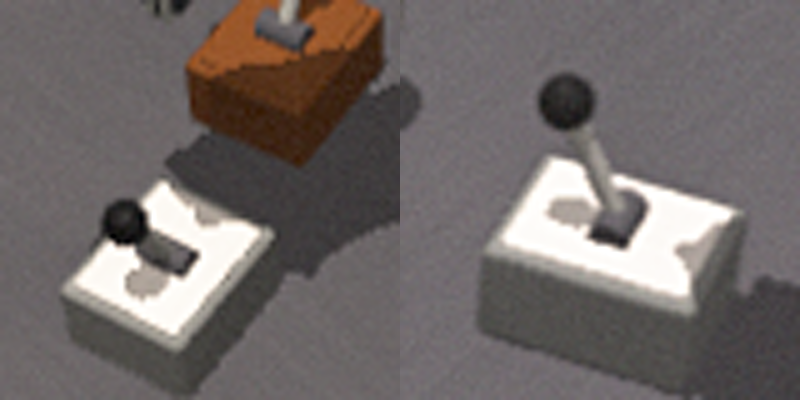

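Run:
```python
import pickle
from h import *
C=pickle.load(open("c.pkl","rb"))
P,e=tri(C["scene"],(259.6,169.0),C["side"],(403.0,179.8));d=P[:2]-[.464,-.271];uu=d@[.956,.292]
print(P,e,uu,.5+np.arctan2(uu,P[2]-.06))
```

```text
[ 0.49709659 -0.26589959  0.12145174] 0.00020521488593113786 0.033129658296295356 0.9944491267434818
```

Emit:
send_rows(
  increments="5 25 0 0 0 0 0; 10 50 0 0 0 0 0; 16 80 0 0 0 0 0; 23 110 0 0 0 0 0; 29 140 0 0 0 0 0; 36 170 0 0 0 0 0; 42 200 0 0 0 0 0; 47 225 0 0 0 0 0; 51 242 0 0 0 0 0; 52 248 0 0 0 0 0; 52 248 0 0 0 0 0; 52 248 0 0 0 0 0",
)

```text
time: 8.55
ee_pos: [0.4902, -0.0335, 0.2192]
tool_rot: [-0.696, -0.121, 0.697, -0.121]
wrist_force: [0.1, 0.7, 0.3]
finger_gap: -0.0003
```

```bash
cat > tip.py <<'E'
import sys
from plant import env,cams
from h import *
from scipy.spatial.transform import Rotation as R
tgt=eval(sys.argv[2]); Z=float(sys.argv[3]) if len(sys.argv)>3 else .012
o=env.get_obs();m=R.from_quat(o["tool_rot"]).as_matrix();e=np.array(o["ee_pos"]);print(e,o["wrist_force"],o["time"],m[:,0].round(3))
out=[]
for n in("scene","side"):
    c=cams.capture(n);q=proj(c,[e+[0,0,Z],tgt]);x,y=(q.mean(0)-[33,33]).astype(int)
    s=6;im=cv2.resize(c["pixels"][y:y+66,x:x+66],None,fx=s,fy=s,interpolation=cv2.INTER_CUBIC)
    # cross-section of tip (22 x ~20 mm) and target
    corners=[e+[0,0,Z]+m[:,1]*a+m[:,2]*b for a,b in((.01,.011),(.01,-.011),(-.01,-.011),(-.01,.011))]
    k=((proj(c,corners)-[x,y]+.5)*s).astype(np.int32);cv2.polylines(im,[k],True,(255,0,255),1)
    t=((q[1]-[x,y]+.5)*s).astype(int);cv2.drawMarker(im,(int(t[0]),int(t[1])),(0,255,255),0,12,1)
    print(n,x,y,q.round(1).tolist());out.append(im)
cv2.imwrite(sys.argv[1],np.hstack(out))
E
python3 tip.py pics/n1.png "[.490,-.032,.138]"
```

```text
[ 0.49023638 -0.0334546   0.21921473] [0.0623139  0.72096731 0.32345681] 8.55 [-0.001 -0.    -1.   ]
scene 283 169 [[316.7, 191.4], [316.9, 213.0]]
side 309 172 [[343.2, 188.0], [341.9, 222.9]]
```

View pics/n1.png

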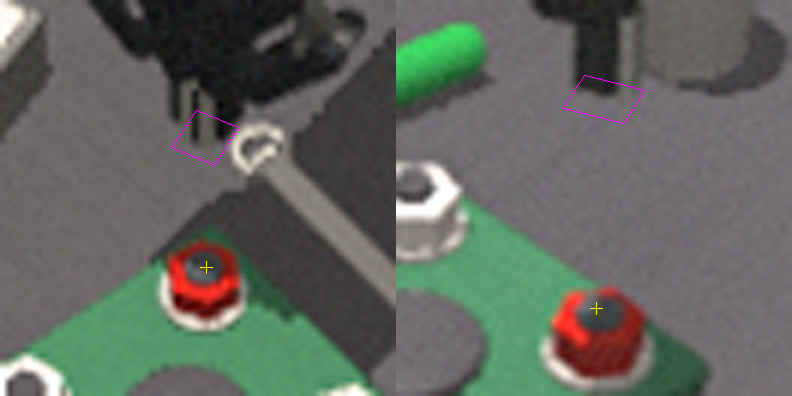

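The lever measures 0.99 rad, which is fully over. Next I'll measure the true tip position more carefully.

Run:
```python
from plant import env,cams
from h import *
o=[]
for n,x,y in(("scene",300,172),("side",325,160)):
    acc=np.mean([cams.capture(n)["pixels"].astype(float) for _ in range(3)],0)
    im=np.clip(acc*1.6+20,0,255).astype(np.uint8)[y:y+40,x:x+40]
    o.append(cv2.resize(im,None,fx=10,fy=10,interpolation=cv2.INTER_CUBIC))
cv2.imwrite("pics/n2.png",np.hstack(o));print(env.get_obs()["time"])
cv2.imwrite("pics/w6.png",cams.capture("wrist")["pixels"])
```

```text
8.95
```

View pics/n2.png

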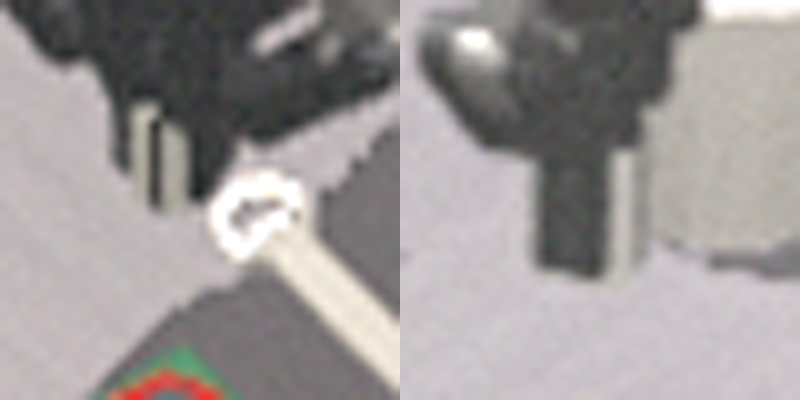

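View pics/w6.png

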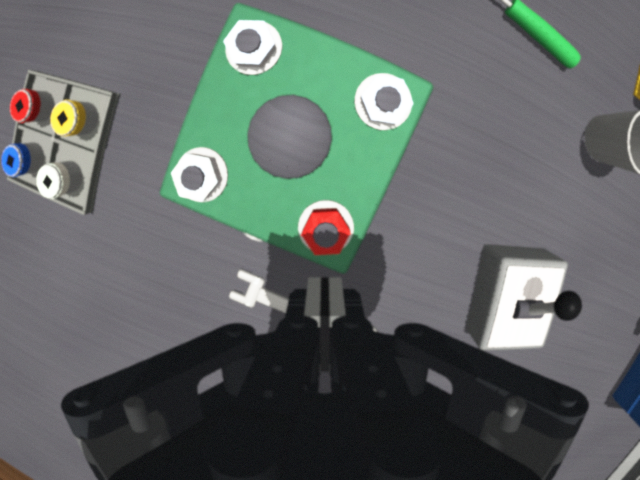

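Run:
```python
import pickle
from h import *
from scipy.optimize import least_squares
C=pickle.load(open("c.pkl","rb"));S,D=C["scene"],C["side"]
for c in(S,D):
    R,t=Rt(c);print(-R.T@t)
e=np.array([.4902,-.0335,.2192]);u=np.array([.941,.337,0]);y=np.array([-.337,.941,0])
z=np.array([0,0,1.])
# unknown Z, h ; xy from reading
def r(p,sc=True):
    Z,h,dx,dy=p;b=e+[dx,dy,Z]
    a=proj(S,[b+u*.011])[0]-(315.55,192.35)
    k=proj(D,[b-u*.011+y*h])[0]-(345.05,187.55)
    l=proj(D,[b+u*.011+y*h])[0]-(325+13.6-.45,160+27-.45)
    return np.r_[a,k,l,(h-.012)/.005,dx/.004,dy/.004]
s=least_squares(r,[.012,.01,0,0]);print(s.x,s.fun)
```

```text
[0.95356187 0.4459645  1.10038951]
[-0.0558703   0.61607155  0.87878945]
[ 0.02215227  0.00988274 -0.00078502  0.00090224] [-0.32804528 -0.23877118  1.57973239  0.8627978  -1.72125383 -0.69361771
 -0.42345213 -0.19625596  0.2255607 ]
```

Run:
```python
from plant import env,cams
from h import *
from scipy.optimize import least_squares
w=cams.capture("wrist");R,t=Rt(w);f=K(w)[0,0]
P=np.array([[.4904,-.0325,.138],[.5896,-.0395,.138],[.4966,.0664,.138],[.5962,.0594,.138],[.5431,.0135,.124],[.4935,.334,.051],[.4276,.3338,.051],[.4216,.2648,.051],[.4933,.2598,.051],[.4971,-.2659,.1215]])
px=np.array([(327,235),(388,98),(200,176),(248,40),(290,137),(20,106),(14,160),(51,181),(68,118),(568,305)],float)
def pj(rv,tv):
    q=P@cv2.Rodrigues(rv)[0].T+tv;r=np.hypot(q[:,0],q[:,1]);th=np.arctan2(r,q[:,2]);return q[:,:2]*(f*th/r)[:,None]+[w["cx"],w["cy"]]
rv0=np.array(w["rvec"],float);print("resid FK",(px-pj(rv0,t)).round(1).tolist())
s=least_squares(lambda p:(pj(p[:3],p[3:])-px).ravel(),np.r_[rv0,t],loss="soft_l1")
R2=cv2.Rodrigues(s.x[:3])[0];print("cam FK",-R.T@t,"PnP",-R2.T@s.x[3:]);print("res",(px-pj(s.x[:3],s.x[3:])).round(1).tolist())
print("rot diff deg",np.degrees(cv2.Rodrigues(R2@R.T)[0].ravel()))
# pads in wrist camera: reported tip rows for different Z
from scipy.spatial.transform import Rotation as Ro
o=env.get_obs();e=np.array(o["ee_pos"]);print(e)
u=np.array([.941,.337,0])
for Z in(-.008,0,.008,.012,.02):
  for k in(.011,-.011):
    q=R@(e+[0,0,Z]+u*k)+t;r=np.hypot(q[0],q[1]);th=np.arctan2(r,q[2]);print(Z,k,(q[:2]*f*th/r+[w["cx"],w["cy"]]).round(1))
cv2.imwrite("pics/w7.png",cv2.resize(w["pixels"][250:350,260:390],None,fx=6,fy=6,interpolation=cv2.INTER_CUBIC))
```

```text
resid FK [[3.1, 2.2], [1.9, 1.7], [9.9, -1.1], [2.2, 0.9], [3.5, 1.9], [1.1, 1.5], [4.4, -0.1], [4.0, 0.1], [6.3, 0.4], [0.3, -0.2]]
cam FK [ 0.55180529 -0.01129084  0.37921384] PnP [ 0.55432769 -0.01017061  0.38157197]
res [[0.1, 1.8], [-0.5, -0.1], [5.6, -2.2], [-1.1, -1.3], [0.3, 0.5], [-2.7, 1.0], [0.3, -0.3], [-0.2, 0.1], [2.4, -0.1], [-0.3, 0.3]]
rot diff deg [0.40032742 0.4091863  0.00924458]
[ 0.4906373  -0.03254894  0.21971554]
-0.008 0.011 [323.7 250.4]
-0.008 -0.011 [323.7 292.9]
0 0.011 [323.6 255.8]
0 -0.011 [323.6 299.8]
0.008 0.011 [323.6 261.8]
0.008 -0.011 [323.6 307.3]
0.012 0.011 [323.5 264.9]
0.012 -0.011 [323.6 311.3]
0.02 0.011 [323.4 271.7]
0.02 -0.011 [323.5 319.9]
```

View pics/w7.png

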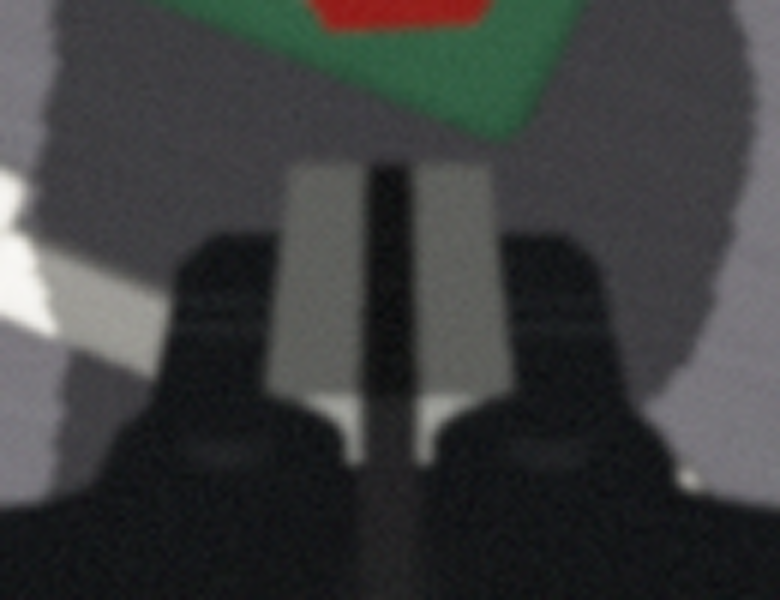

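The wrist-camera pose agrees with my scene measurements. Where the tips rested on the knob gives tip z ≈ ee_z + 0.018, and the fixed cameras give about +0.015 to +0.022. The stated tip offset doesn't match the actual fingertips, so I'll go by what is physically seen and felt, approaching the nut in stages.

Emit:
send_rows(
  increments="0 1 -20 0 0 0 0; 0 1 -40 0 0 0 0; 0 1 -55 0 0 0 0; 0 1 -65 0 0 0 0; 0 1 -65 0 0 0 0; 0 1 -65 0 0 0 0",
)

```text
time: 9.65
ee_pos: [0.4909, -0.0314, 0.1551]
tool_rot: [0.697, 0.121, -0.697, 0.121]
wrist_force: [0.7, 0.5, -0.5]
finger_gap: 0.0002
```

```bash
python3 tip.py pics/n3.png "[.490,-.032,.138]" .018
```

```text
[ 0.4908804  -0.03141946  0.15508579] [ 0.668299    0.4587764  -0.48585345] 9.65 [ 0.  0. -1.]
scene 283 176 [[316.9, 205.7], [316.9, 213.0]]
side 308 183 [[341.7, 210.3], [341.9, 222.9]]
```

View pics/n3.png

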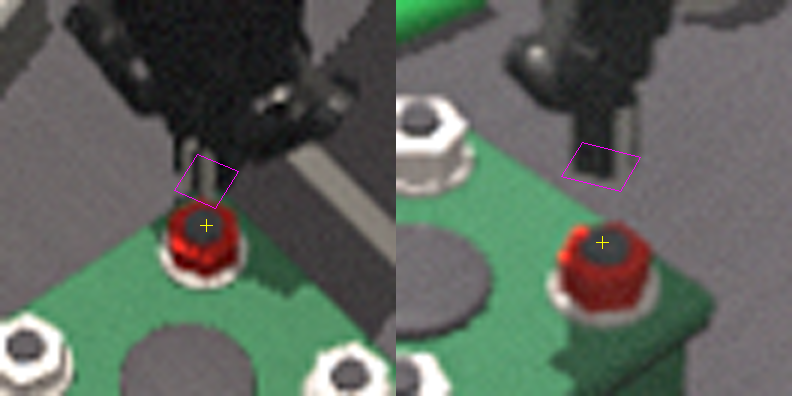

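The overlay with +0.018 fits the seen tips, which are now about 36 mm above the stud and centred on it in both views. I'll go down 18 mm more.

Emit:
send_rows(
  increments="0 0 -8 0 0 0 0; 0 0 -15 0 0 0 0; -1 0 -18 0 0 0 0; -1 0 -18 0 0 0 0; -1 0 -18 0 0 0 0",
)

```text
time: 10.25
ee_pos: [0.4896, -0.0314, 0.1366]
tool_rot: [-0.697, -0.121, 0.697, -0.121]
wrist_force: [0.1, 0.1, -0.7]
finger_gap: -0.0
```

```bash
python3 tip.py pics/n4.png "[.490,-.032,.138]" .018
```

```text
[ 0.48960217 -0.03141748  0.13663933] [ 0.09392533  0.14478091 -0.66515526] 10.25 [-0.  0. -1.]
scene 284 178 [[317.2, 209.5], [316.9, 213.0]]
side 308 187 [[342.0, 217.2], [341.9, 222.9]]
```

View pics/n4.png

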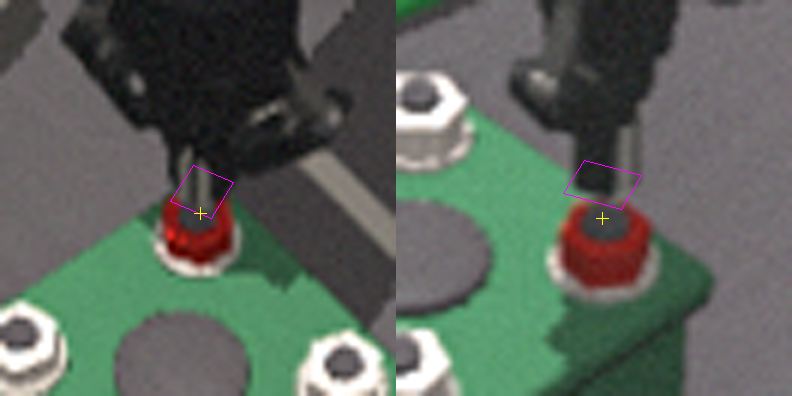

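The shut tips are about 17–20 mm above the stud, centred, with zero contact force. I'll hold here for over 3 s.

Emit:
send_rows(
  increments="0 0 0 0 0 0 0; 0 0 0 0 0 0 0; 0 0 0 0 0 0 0; 0 0 0 0 0 0 0; 0 0 0 0 0 0 0; 0 0 0 0 0 0 0; 0 0 0 0 0 0 0; 0 0 0 0 0 0 0; 0 0 0 0 0 0 0; 0 0 0 0 0 0 0; 0 0 0 0 0 0 0; 0 0 0 0 0 0 0",
)

```text
time: 11.55
ee_pos: [0.4896, -0.0314, 0.1367]
tool_rot: [-0.697, -0.121, 0.697, -0.121]
wrist_force: [0.2, 0.2, 0.5]
finger_gap: 0.0001
```

Emit:
send_rows(
  increments="0 0 0 0 0 0 0; 0 0 0 0 0 0 0; 0 0 0 0 0 0 0; 0 0 0 0 0 0 0; 0 0 0 0 0 0 0; 0 0 0 0 0 0 0; 0 0 0 0 0 0 0; 0 0 0 0 0 0 0; 0 0 0 0 0 0 0; 0 0 0 0 0 0 0; 0 0 0 0 0 0 0; 0 0 0 0 0 0 0",
)

```text
time: 12.75
ee_pos: [0.4896, -0.0314, 0.1367]
tool_rot: [-0.697, -0.121, 0.697, -0.121]
wrist_force: [-0.4, -0.4, -0.3]
finger_gap: -0.0001
```

Emit:
send_rows(
  increments="0 0 0 0 0 0 0; 0 0 0 0 0 0 0; 0 0 0 0 0 0 0; 0 0 0 0 0 0 0; 0 0 0 0 0 0 0; 0 0 0 0 0 0 0; 0 0 0 0 0 0 0; 0 0 0 0 0 0 0; 0 0 0 0 0 0 0; 0 0 0 0 0 0 0",
)

```text
time: 13.75
ee_pos: [0.4896, -0.0314, 0.1367]
tool_rot: [-0.697, -0.121, 0.697, -0.121]
wrist_force: [-0.3, 0.3, 0.3]
finger_gap: -0.0001
```

Emit:
send_rows(
  increments="0 0 30 0 0 0 0; 0 0 65 0 0 0 0; 0 0 95 0 0 0 0; 0 0 105 0 0 0 0; 0 0 105 0 0 0 0",
)

```text
time: 14.25
ee_pos: [0.4902, -0.0315, 0.2427]
tool_rot: [0.697, 0.121, -0.696, 0.121]
wrist_force: [-0.1, -0.2, -0.7]
finger_gap: -0.0001
```

Emit:
send_rows(
  increments="0 30 0 0 0 0 0; 0 65 0 0 0 0 0; 1 100 0 0 0 0 0; 1 135 0 0 0 0 0; 2 170 0 0 0 0 0; 2 205 0 0 0 0 0; 3 240 0 0 0 0 0; 3 275 0 0 0 0 0; 4 310 0 0 0 0 0; 4 340 0 0 0 0 0; 4 358 0 0 0 0 0; 4 365 0 0 0 0 0",
)

```text
time: 15.45
ee_pos: [0.4929, 0.3348, 0.2403]
tool_rot: [-0.696, -0.121, 0.697, -0.122]
wrist_force: [0.4, -0.1, -0.2]
finger_gap: 0.0001
```

Emit:
send_rows(
  increments="0 0 -25 0 0 0 0; 0 0 -55 0 0 0 0; 0 0 -85 0 0 0 0; 0 0 -110 0 0 0 0; 0 0 -110 0 0 0 0; 0 0 -110 0 0 0 0",
)

```text
time: 16.05
ee_pos: [0.494, 0.3328, 0.132]
tool_rot: [-0.697, -0.12, 0.697, -0.121]
wrist_force: [0.6, -0.2, 0.3]
finger_gap: 0.0001
```

```bash
python3 tip.py pics/s1.png "[.4935,.3338,.051]" .018
```

```text
[0.49395058 0.33277349 0.13204936] [ 0.5583209  -0.23736436  0.27115953] 16.05 [-0. -0. -1.]
scene 385 279 [[422.8, 305.1], [414.8, 320.6]]
side 175 300 [[204.4, 317.3], [212.4, 350.7]]
```

View pics/s1.png

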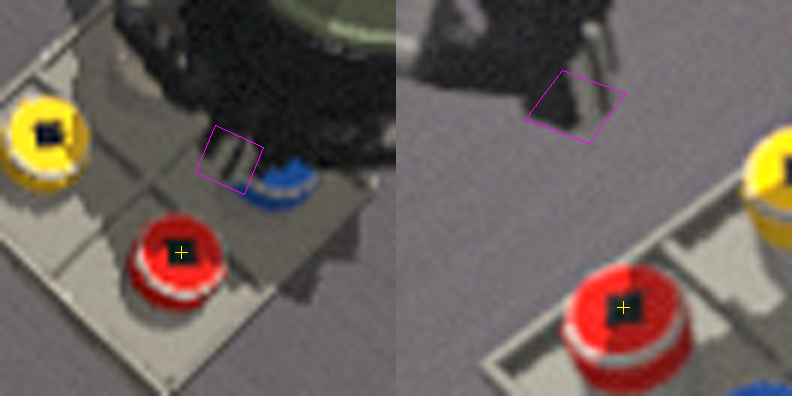

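Emit:
send_rows(
  increments="0 0 -25 0 0 0 0; 0 1 -50 0 0 0 0; 0 1 -65 0 0 0 0; 0 1 -70 0 0 0 0; 0 1 -70 0 0 0 0",
)

```text
time: 16.65
ee_pos: [0.4938, 0.3346, 0.062]
tool_rot: [0.697, 0.121, -0.697, 0.121]
wrist_force: [-0.4, -0.3, 0.7]
finger_gap: -0.0001
```

```bash
python3 tip.py pics/s2.png "[.4935,.3338,.051]" .018
```

```text
[0.49379761 0.33461193 0.06200035] [-0.41965561 -0.31909866  0.70541708] 16.65 [ 0.  0. -1.]
scene 383 285 [[417.3, 316.7], [414.8, 320.6]]
side 178 313 [[209.6, 341.7], [212.4, 350.7]]
```

View pics/s2.png

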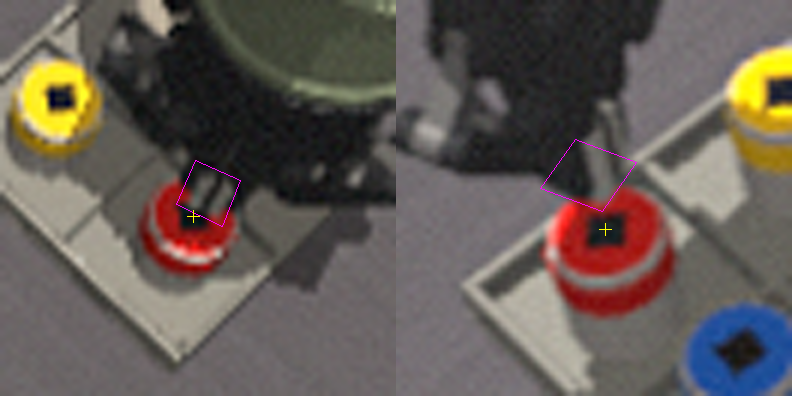

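Emit:
send_rows(
  increments="0 0 -6 0 0 0 0; 0 -1 -12 0 0 0 0; 0 -1 -12 0 0 0 0; 0 -1 -12 0 0 0 0",
)

```text
time: 17.15
ee_pos: [0.4936, 0.3335, 0.0496]
tool_rot: [-0.697, -0.121, 0.697, -0.121]
wrist_force: [0.2, 0.3, -0.2]
finger_gap: -0.0001
```

```bash
python3 tip.py pics/s3.png "[.4935,.3338,.051]" .018
```

```text
[0.49356129 0.33351672 0.04956123] [ 0.16915478  0.31108805 -0.23547122] 17.15 [-0. -0. -1.]
scene 382 286 [[416.0, 318.1], [414.8, 320.6]]
side 178 315 [[211.2, 345.4], [212.4, 350.7]]
```

View pics/s3.png

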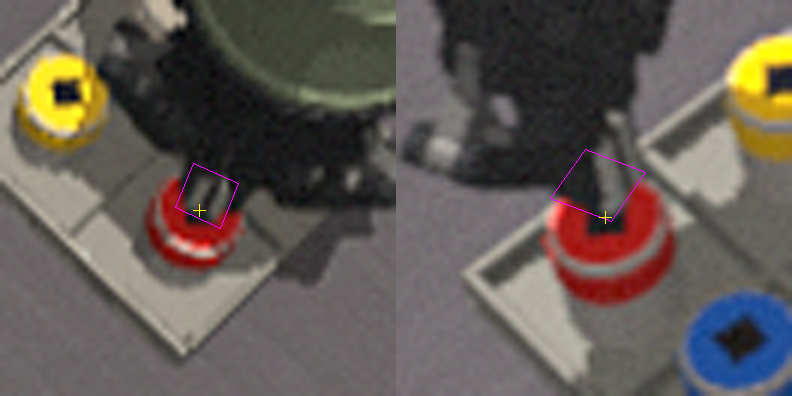

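The tips are about 17–19 mm above the red socket's centre, untouched. I'll hold here, then check the whole scene.

Emit:
send_rows(
  increments="0 0 0 0 0 0 0; 0 0 0 0 0 0 0; 0 0 0 0 0 0 0; 0 0 0 0 0 0 0; 0 0 0 0 0 0 0; 0 0 0 0 0 0 0; 0 0 0 0 0 0 0; 0 0 0 0 0 0 0; 0 0 0 0 0 0 0; 0 0 0 0 0 0 0; 0 0 0 0 0 0 0; 0 0 0 0 0 0 0",
)

```text
time: 18.45
ee_pos: [0.4936, 0.3336, 0.0497]
tool_rot: [-0.697, -0.121, 0.697, -0.121]
wrist_force: [-0.1, -0.0, 0.2]
finger_gap: 0.0001
```

Emit:
send_rows(
  increments="0 0 0 0 0 0 0; 0 0 0 0 0 0 0; 0 0 0 0 0 0 0; 0 0 0 0 0 0 0; 0 0 0 0 0 0 0; 0 0 0 0 0 0 0; 0 0 0 0 0 0 0; 0 0 0 0 0 0 0; 0 0 0 0 0 0 0; 0 0 0 0 0 0 0; 0 0 0 0 0 0 0; 0 0 0 0 0 0 0",
)

```text
time: 19.65
ee_pos: [0.4936, 0.3336, 0.0497]
tool_rot: [-0.697, -0.121, 0.697, -0.121]
wrist_force: [-0.3, -0.7, -0.3]
finger_gap: 0.0002
```

Emit:
send_rows(
  increments="0 0 0 0 0 0 0; 0 0 0 0 0 0 0; 0 0 0 0 0 0 0; 0 0 0 0 0 0 0; 0 0 0 0 0 0 0; 0 0 0 0 0 0 0; 0 0 0 0 0 0 0; 0 0 0 0 0 0 0",
)

```text
time: 20.45
ee_pos: [0.4936, 0.3336, 0.0497]
tool_rot: [0.697, 0.121, -0.697, 0.121]
wrist_force: [-0.0, -0.2, -0.7]
finger_gap: 0.0002
```

Run:
```python
from plant import env,cams
import cv2
cv2.imwrite("pics/f_side.png",cams.capture("side")["pixels"]);o=env.get_obs();print(o["time"],o["ee_pos"],o["wrist_force"])
```

```text
20.5 [0.49363634 0.33356122 0.04968906] [0.42264449 0.16909012 0.8685694 ]
```

View pics/f_side.png

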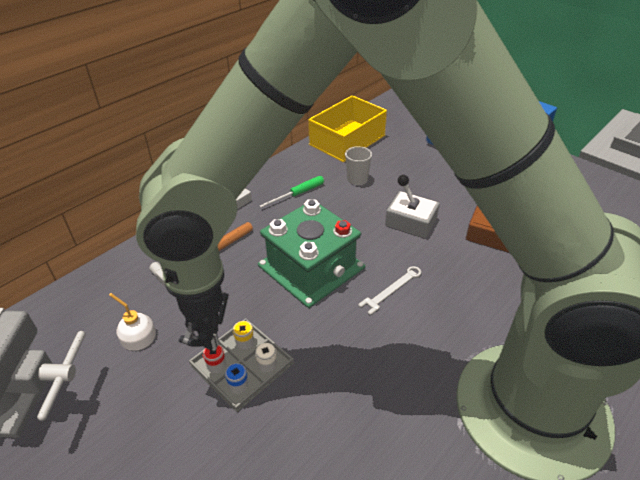

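The lever is still over (knob at (403,180)). The gearbox, tools, cup, oiler and sockets are where they were at the start, and the fingers are over the red socket at (213,350). I'll hand the job in.

```bash
python3 -c "
from plant import env
print(env.close_job()); print(env.get_obs()['time'])"
```

```text
the job is handed in; nothing more can be done
None
the job is handed in; nothing more can be done
```

I pushed the grey isolator's lever fully over, pointed at the red nut for about 3.5 s, then moved to the red-banded socket and held there until I handed the job in at about 20.5 s.

- **Lever:** it measured about 0.99 rad after the push, and the last side picture shows it still over. The brown look-alike was not touched.
- **Pointing:** the shut fingertips were about 17–20 mm above the middle of the nut and then of the socket, pointing straight down. The contact force read close to zero both times.
- **Bystanders:** in the last side picture, the nuts, sockets, tray and loose tools in view are where they started. The hammer and the brown box are partly hidden by the arm.

**First push:** it did not go cleanly. The fingertips rode up on the knob with about 67 N on the wrist, and the lever stopped only partly over. I lifted off, went lower and pushed again to the stop at about 25 N.

**Tip offset:** the stated offset disagreed with what I saw. The tips should be 8 mm ahead of the TCP, but the cameras and the contact on the knob put them about 18 mm behind it. I set both pointing heights from the tips as seen, so they are good to only a few millimetres. Measured from the stated offset, the tips would come out about 9 mm below the tops of the nut and the socket.

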